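Put the stacked meeting kit back on charge

TASK

The meeting is over: take the stack of four devices apart and put each one on charge, lying flat and right way up in the pocket of the charging station that is made for its shape - power bank, mobile hotspot, earbud case and clip-on microphone. Leave the ink bottle and the eraser beside the stack where they are.

Things in the scene. Friction and masses are not known exactly. Their poses are not given: they have to be found in the camera images.
- power_bank: power bank, the lowest of the stack, lying on the table: dark metal slab 110 x 60 x 22 mm (along its x, y, z) with rounded corners and a flat top; about 0.22 kg; origin at the centre of its underside, z up. Either way round is right in its pocket.
- hotspot: mobile hotspot, second from below, lying on the power bank: white rounded square 56 x 56 x 18 mm with a black screen on its flat top; about 0.1 kg; origin at the centre of its underside, z up. Any quarter turn is right in its pocket.
- earbud_case: earbud case, third from below, lying on the hotspot: grey slab with half-round ends, 50 (x) x 34 (y) x 20 mm, flat top; about 0.06 kg; origin at the centre of its underside, z up. Either way round is right in its pocket.
- clip_mic: clip-on microphone, the top of the stack, lying on the earbud case: black round disc, diameter 28 mm, 16 mm high, with a small grille on top; about 0.03 kg; origin at the centre of its underside, z up.
- pad_bank: charging module for the power bank: one of four fixed white modules, each 155 (x) x 115 (y) x 14 mm, set two by two in the station's low tray (which has which place changes). Its open pocket, in the middle, is the large rectangle, 126 (x) x 76 (y) mm; the pocket's flat floor lies 9 mm above the origin, the rim 5 mm above the floor. Origin: centre of the module's underside, z up.
- pad_hotspot: charging module for the hotspot: as pad_bank, but its pocket is a square, 72 x 72 mm; floor 9 mm above the origin, rim 5 mm above the floor. Origin at the centre of the module's underside, under the middle of the pocket.
- pad_earbuds: charging module for the earbud case: as pad_bank, but its pocket is the small rectangle, 66 (x) x 50 (y) mm; floor 9 mm above the origin, rim 5 mm above the floor. Origin at the centre of the module's underside, under the middle of the pocket.
- pad_mic: charging module for the microphone: as pad_bank, but its pocket is round, diameter 44 mm; floor 9 mm above the origin, rim 5 mm above the floor. Origin at the centre of the module's underside, under the middle of the pocket.
- ink_bottle: closed dark ink bottle, 53 x 52 mm, 60 mm high, standing on the table just beyond the stack; a bystander. Origin at the centre of its underside.
- eraser: green and white eraser, 22 x 50 x 12 mm, lying on the table just in front of the stack; a bystander. Origin at the centre of its underside.
There are look-alikes about, which are no part of the job. There is more than one size of the hotspot; the one meant has the size given above.

How it is judged:
At the end, for the whole second after the job is handed in: Each of the four devices lies right way up, flat on the floor of its own pocket (within 12.5 mm of the pocket's middle, not more than 2.5 mm above the floor, tilted less than 0.05 to 0.1 rad) and is at rest (horizontal distance between power_bank and pad_bank below 0.0125 m and horizontal distance between hotspot and pad_hotspot below 0.0125 m and horizontal distance between earbud_case and pad_earbuds below 0.0125 m and horizontal distance between clip_mic and pad_mic below 0.0125 m and z of power_bank in the frame of pad_bank below 0.0115 m and z of hotspot in the frame of pad_hotspot below 0.0115 m and z of earbud_case in the frame of pad_earbuds below 0.0115 m and z of clip_mic in the frame of pad_mic below 0.0115 m and angle between power_bank's own z axis and vertical below 0.05 rad and angle between each of hotspot, earbud_case's own z axis and vertical below 0.08 rad and angle between clip_mic's own z axis and vertical below 0.1 rad and linear speed of each of power_bank, hotspot, earbud_case, clip_mic below 0.01 m/s); the robot touches nothing.
It fails at once if the ink bottle is moved more than 25 mm or tipped over (distance of ink_bottle from where it was at the start of the episode above 0.025 m or angle between ink_bottle's own z axis and vertical above 0.4 rad).
It fails at once if the eraser is moved more than 25 mm (distance of eraser from where it was at the start of the episode above 0.025 m).
It also fails if it takes over 106 s, if anything falls off the work surface, if the arm or the gripper's body presses on something with over 40 N, if the wrist force passes 120 N, or if a joint passes its speed limit or range.

ROBOT

A 6-joint arm with a two-finger parallel gripper is mounted at the origin on a cart in front of the work surface, level with it; the furniture and walls round the work are solid. World frame = base frame: x ahead of the robot, y to its left, z up, the work surface at z = 0. Lengths are in m, angles in rad, forces in N, time in s.
With the tool pointing down it reaches from about 0.35 to 0.85 m from the base axis. Payload 8.1 kg.
Tool frame: the origin (TCP) lies at the very end of the fingers, on their centre line; the grasp point (between the pads) lies 19 mm behind it; z points along the fingers, y is the line along which they close (so a half turn about z gives the same grasp; the last joint's range is limited). The gripper opens to 93 mm and grips with 3 to 60 N. Pads are 15 mm wide; open, the fingers measure 128 mm over their backs; the gripper's body (75 mm by 188 mm) begins 65 mm behind the grasp point.
Start: joints at [1.057, 0.13, 1.488, -0, 1.523, -0.085], TCP at [0.249, 0.546, 0.219] pointing down, gripper open.
Joint ranges: [-2.96, 2.96], [-0.89, 2.26], [0.02, 2.5], [-1.34, 4.48], [0, 2.73], [-2.66, 2.66]. Speed limits (rad/s): [2.39, 2.39, 2.79, 3.14, 3.14, 3.14].

INTERFACE

Orientations are given as a rotation vector (axis times angle).
In Python, from plant import robot gives the robot as it stands.
- The arm moves only by the tool play_rows, never from a script. Its argument "deltas" is one flat list of numbers, 5 for each row, row after row: the shift along the tool's x, y, z in mm, then the turn about the tool's z in degrees, then the finger opening in mm, from 0 to 93. A call has 1 to 10 rows; each row shifts and turns the commanded pose from where the row before left it, along the tool's axes as they then stand; what a row does not reach is not made up. A row lasts 1/12 s, in which the tool goes at most 41.7 mm and 7.16 degrees, less where a joint would pass 70% of its speed; a pose out of reach is approached as far as the arm can. A call with a gripper value outside its range is refused whole. The fingers move at their own pace and stop on an object; "newtons" is the grip in N (left out, the last holds). Time passes only in rows, so rows that do not move let the fingers close. It gives the time, the measured TCP pose, the force, the opening and the grip force at its end, in the units of the state.
- robot.read_state(): the state, without advancing time (a new reading comes with each control period).
- robot.read_camera(name): name is "scene" or "side" or "wrist"; returns a dict with "pixels" (384x512x3 uint8, blue, green, red), "mtx" (3x3 intrinsics, pixels), "eye" and "rotation" of the camera in the world. Camera axes: x right, y up, looking along -z (the intrinsics and any distortion apply to the point x, -y, -z); pixel columns grow to the right and rows downward; lengths in m; the calibration is good to about 2 mm. A picture is of the moment at which its call begins. There is no depth.
- robot.close_job(): hands the job in; it is judged then, once.
The state is a dict: "t": time; "q": joint angles; "dq": joint speeds; "joint_torque": joint torques, N m; "tool_pos": TCP position; "orientation": TCP orientation; "force": force on the tool from outside, world axes, zero at the start; "wrist_torque": the same for the moment, N m; "opening": finger opening in m; "gripper_force": force on a finger pad.
Only numpy, scipy, OpenCV 4.12 (cv2) and the standard library are available. Lean on these libraries where they do the work, as an engineer would, in place of code of your own. Each camera call takes 0.05 s, during which the arm holds its last target. There are 200 camera calls.

## Working session

There is one attempt and no reset: what is moved stays moved. The work goes in short steps, Python scripts to look and compute and a tool call to move; the robot and the scene stay as the last step left them, time stands still between calls to the robot, and variables do not carry over. Pictures are saved under pics/ and viewed, at most 14 in all, crops included, and the job is handed in when it is done.

Besides the shell and the picture viewer there is one more tool, called after "Emit:" as a command line: name --argument value ..., lists and objects as JSON in quotes. play_rows: Moves the arm, as the interface text tells. Its arguments: {"type":"object","properties":{"deltas":{"type":"array"},"newtons":{"type":"number"}},"required":["deltas"]}

```bash
ls; mkdir -p pics; cat > h.py <<'E'
import numpy as np, cv2
from plant import robot
def cam(n):
    d=robot.read_camera(n); return d
def ray(d,uv):
    K=np.array(d["mtx"]);R=np.array(d["rotation"])
    if R.shape!=(3,3): R=cv2.Rodrigues(R)[0]
    p=np.linalg.inv(K)@np.array([uv[0],uv[1],1.0])
    return np.array(d["eye"]),R@np.array([p[0],-p[1],-p[2]])
def onz(d,uv,z):
    e,r=ray(d,uv); return e+r*(z-e[2])/r[2]
def proj(d,P):
    K=np.array(d["mtx"]);R=np.array(d["rotation"])
    if R.shape!=(3,3): R=cv2.Rodrigues(R)[0]
    c=R.T@(np.array(P)-np.array(d["eye"])); p=K@np.array([c[0],-c[1],-c[2]]); return p[:2]/p[2]
E
python3 - <<'E'
from h import *
for n in ["scene","side","wrist"]:
    d=cam(n); print(n,[ (k,np.round(v,3).tolist()) for k,v in d.items() if k!="pixels"])
    cv2.imwrite(f"pics/{n}0.png",d["pixels"])
print(robot.read_state())
E
```

```text
pics
scene [('mtx', [[484.819, 0.0, 250.662], [0.0, 484.819, 195.223], [0.0, 0.0, 1.0]]), ('eye', [-0.118, 0.615, 0.582]), ('rotation', [0.508, -1.201, -2.043])]
side [('mtx', [[486.582, 0.0, 254.758], [0.0, 486.582, 199.356], [0.0, 0.0, 1.0]]), ('eye', [0.223, -1.089, 0.705]), ('rotation', [1.055, -0.165, -0.259])]
wrist [('mtx', [[280.729, 0.0, 252.096], [0.0, 280.729, 189.764], [0.0, 0.0, 1.0]]), ('eye', [0.184, 0.574, 0.383]), ('rotation', [-0.235, -0.148, 1.135])]
{'t': 0.15, 'q': array([ 1.05660936e+00,  1.30967427e-01,  1.48903147e+00,  1.69411207e-05,
        1.52303961e+00, -8.53941465e-02]), 'dq': array([ 0.00037664, -0.00342707, -0.00291503,  0.00174584, -0.00101926,
       -0.00066735]), 'joint_torque': array([ 4.40443391e-04, -5.60479188e+01, -4.92335021e+01,  7.69152981e-02,
        3.07226751e-02, -8.38513711e-05]), 'tool_pos': array([0.24921127, 0.54529907, 0.21783926]), 'orientation': array([-6.68304826e-01, -3.06923185e+00,  2.16168675e-03]), 'force': array([0.19271437, 0.34737857, 0.06224736]), 'wrist_torque': array([ 0.01526457,  0.00484798, -0.00732444]), 'gripper_force': 0.0, 'opening': 0.09313927460231658}
```

View pics/scene0.png

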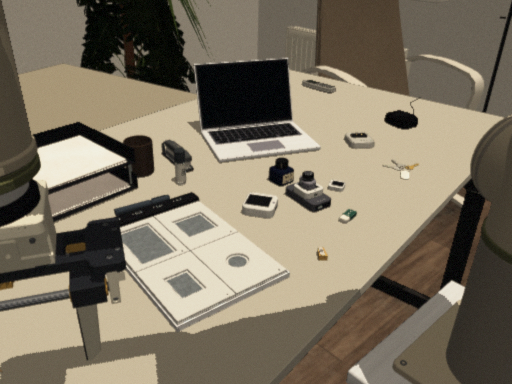

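View pics/side0.png

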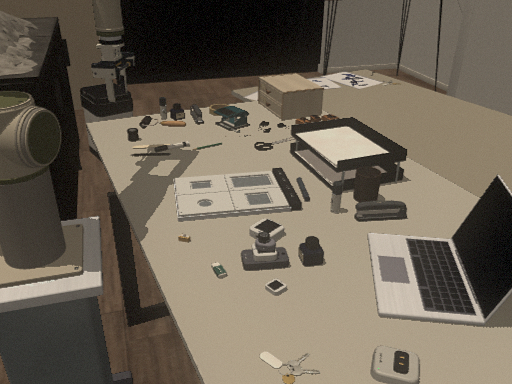

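The scene shows the stack at about (308,188), the ink bottle at (282,172), the eraser at (348,215) and the station around (195,255). In the side view the stack is at (265,250) and the station at (235,195). I'll enlarge crops next.

```bash
python3 - <<'E'
from h import *
a=cv2.imread("pics/scene0.png");b=cv2.imread("pics/side0.png")
A=cv2.resize(a[150:225,240:365],(800,480)[:2] and (500,300),interpolation=cv2.INTER_CUBIC)
B=cv2.resize(b[210:300,205:335],None,fx=4,fy=4,interpolation=cv2.INTER_CUBIC)[:300,:] 
B2=cv2.resize(b[160:235,165:310],(580,300),interpolation=cv2.INTER_CUBIC)
A2=cv2.resize(a[190:330,110:295],(396,300),interpolation=cv2.INTER_CUBIC)
B=cv2.resize(b[215:290,210:310],(400,300),interpolation=cv2.INTER_CUBIC);A=cv2.resize(a[150:225,250:350],(400,300),interpolation=cv2.INTER_CUBIC)
o=np.zeros((600,800,3),np.uint8);o[:300,:400]=A;o[:300,400:]=B;o[300:,:396]=A2;o[300:,400:]=cv2.resize(B2,(400,300))
cv2.imwrite("pics/c1.png",np.clip(o.astype(float)*1.8,0,255).astype(np.uint8))
d=cam("side");s=cam("scene")
print(onz(d,(265,265),0),onz(s,(308,203),0))
E
```

```text
[ 0.52681017 -0.19104102  0.        ] [ 0.51633104 -0.165529    0.        ]
```

View pics/c1.png

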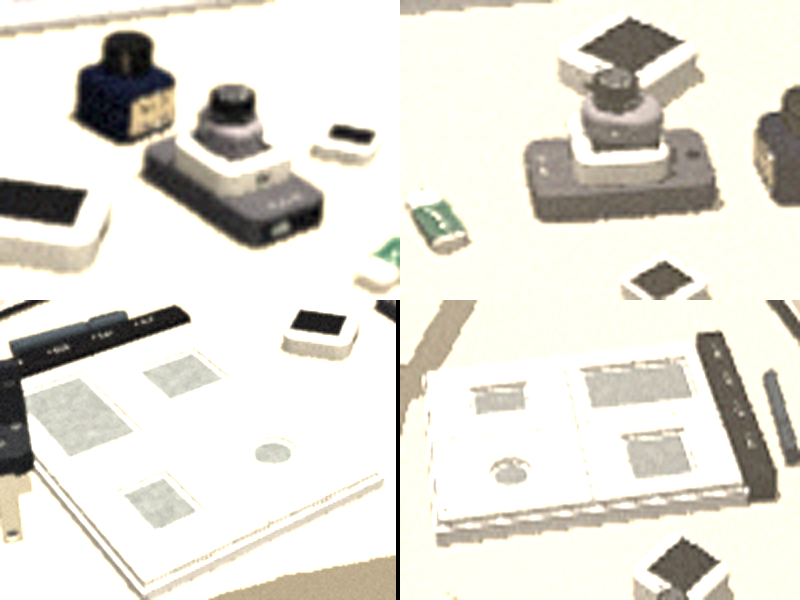

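The stack lies near (0.52,-0.18) with the power bank roughly along x. The bottle is on the far (+x) side, the eraser is on the near side, and a big and a small hotspot look-alike sit on either side. All four pockets are visible.

View pics/wrist0.png

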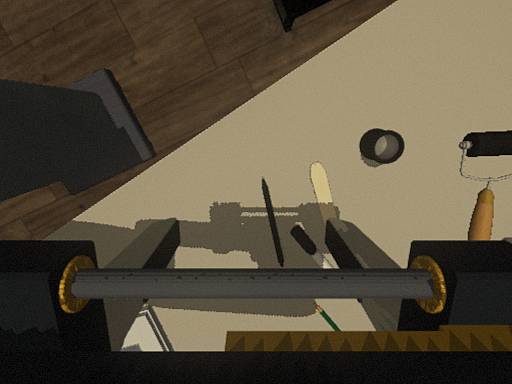

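```bash
python3 - <<'E'
from h import *
d=cam("side")
for uv in [(174,180),(178,215),(273,170),(290,208),(205,185),(254,182),(205,203),(259,199),(300,205),(268,230),(184,238),(310,250),(275,287)]: print(uv,onz(d,uv,0.012).round(3))
E
```

```text
(174, 180) [0.382 0.296 0.012]
(178, 215) [0.36  0.079 0.012]
(273, 170) [0.706 0.282 0.012]
(290, 208) [0.673 0.031 0.012]
(205, 185) [0.469 0.236 0.012]
(254, 182) [0.621 0.215 0.012]
(205, 203) [0.446 0.125 0.012]
(259, 199) [0.603 0.105 0.012]
(300, 205) [0.707 0.039 0.012]
(268, 230) [ 0.576 -0.062  0.012]
(184, 238) [ 0.357 -0.04   0.012]
(310, 250) [ 0.648 -0.178  0.012]
(275, 287) [ 0.518 -0.29   0.012]
```

The wrist picture shows table tools only. The camera looks along tool +x, so I turn the tool to yaw 180° and go where the station lies ahead of the gripper.

Emit:
play_rows --deltas '[0,0,-20,-6.1,93,0,0,-20,-6.1,93,0,0,-20,-6.2,93,0,0,-20,-6.2,93,-28,-24,0,0,93,-28,-24,0,0,93,-28,-24,0,0,93,-28,-24,0,0,93,-28,-24,0,0,93,-28,-24,0,0,93]'

```text
t: 1.13
tool_pos: [0.4186, 0.4005, 0.2987]
orientation: [-0.001, 3.141, 0.0]
force: [-0.1, 0.7, -0.6]
opening: 0.0927
gripper_force: 0.0
```

Emit:
play_rows --deltas '[-28,-24,0,0,93,-28,-24,0,0,93,-28,-24,0,0,93,-28,-24,0,0,93,-28,-24,0,0,93,-28,-24,0,0,93,-28,-24,0,0,93,-28,-24,0,0,93,-28,-24,0,0,93,0,0,0,0,93]'

```text
t: 1.97
tool_pos: [0.6731, 0.1801, 0.2962]
orientation: [-0.008, -3.14, 0.004]
force: [0.6, -0.4, 0.1]
opening: 0.0931
gripper_force: 0.0
```

```bash
python3 - <<'E'
from h import *
import pickle
d=cam("wrist"); s=robot.read_state(); print(s["t"],s["q"].round(3),s["tool_pos"],s["orientation"],d["eye"],d["rotation"])
pickle.dump(d,open("st.pkl","wb")); cv2.imwrite("pics/w1.png",d["pixels"])
E
```

```text
2.0167 [ 1.920e-01  3.840e-01  1.052e+00 -1.000e-03  1.709e+00 -1.375e+00] [0.67136206 0.18256651 0.29659248] [-6.11845451e-03 -3.13942118e+00  1.75138795e-03] [0.60146651 0.17981255 0.46186393] [-0.20799897 -0.20241433  1.55655368]
```

View pics/w1.png

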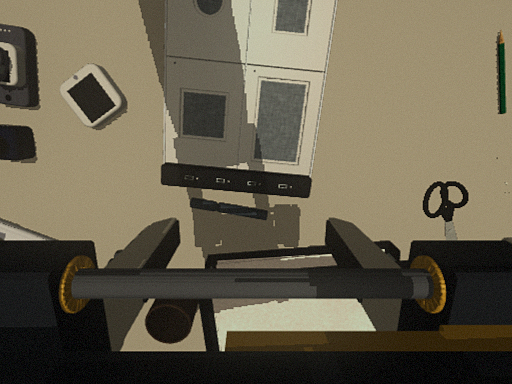

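Wrist view: the bank pocket is at (282,120), the hotspot pocket at (204,115), earbuds (290,15), and mic (208,5), which is partly cut off. The stack is at the left edge. I'll shift to get everything in one frame.

Emit:
play_rows --deltas '[-20,-36,-5,0,93,-20,-36,-5,0,93,-20,-36,-5,0,93,-20,-36,-5,0,93,-10,-36,0,0,93,0,0,0,0,93,0,0,0,0,93,0,0,0,0,93]'

```text
t: 2.68
tool_pos: [0.7594, 0.0071, 0.3186]
orientation: [0.001, -3.141, -0.001]
force: [0.4, 0.6, -0.7]
opening: 0.093
gripper_force: 0.0
```

```bash
python3 - <<'E'
from h import *
import pickle
d=cam("wrist"); s=robot.read_state(); print(s["t"],s["q"].round(3),s["tool_pos"],s["orientation"],d["eye"],d["rotation"])
pickle.dump(d,open("st.pkl","wb")); cv2.imwrite("pics/w2.png",np.clip(d["pixels"][:256].astype(float)*1.5,0,255).astype(np.uint8))
cv2.imwrite("pics/w2b.png",cv2.resize(cv2.imread("pics/w2.png"),(800,400),interpolation=cv2.INTER_CUBIC))
E
```

```text
2.7333 [-5.700e-02  5.900e-01  7.410e-01  1.000e-03  1.811e+00 -1.630e+00] [0.75933724 0.00783948 0.31882649] [ 3.28347198e-03 -3.14150788e+00 -1.00572617e-03] [0.68759152 0.00588006 0.48415319] [-0.20569334 -0.20656816  1.56197987]
```

View pics/w2b.png

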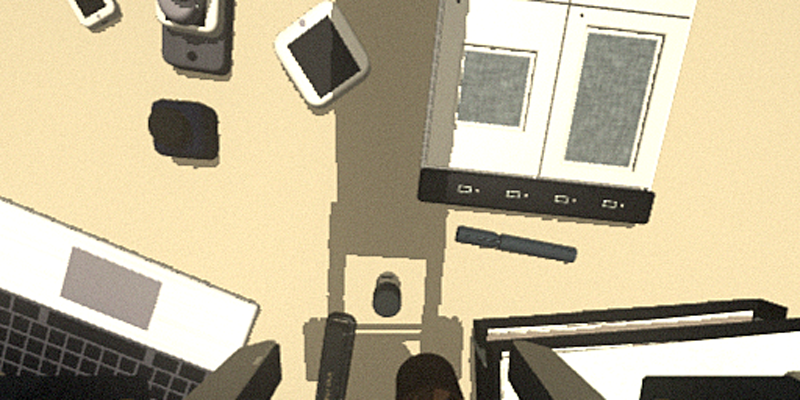

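The image top cuts off at x≈0.47, so I'll raise and look again.

Emit:
play_rows --deltas '[6,0,-25,0,93,6,0,-30,0,93,6,0,-30,0,93,6,0,-30,0,93,6,0,-25,0,93,0,0,0,0,93,0,0,0,0,93,0,0,0,0,93]'

```text
t: 3.4
tool_pos: [0.7296, 0.0077, 0.4583]
orientation: [0.004, -3.141, -0.0]
force: [-0.0, -0.0, -1.1]
opening: 0.0929
gripper_force: 0.0
```

```bash
python3 - <<'E'
from h import *
import pickle
d=cam("wrist"); s=robot.read_state(); print(s["t"],s["q"].round(3),s["tool_pos"],s["orientation"],d["eye"],d["rotation"])
pickle.dump(d,open("st.pkl","wb")); p=d["pixels"][:200,60:460]
cv2.imwrite("pics/w3.png",np.clip(cv2.resize(p,(800,400),interpolation=cv2.INTER_CUBIC).astype(float)*1.5,0,255).astype(np.uint8))
E
```

```text
3.45 [-0.06   0.625  0.435  0.     2.084 -1.633] [0.72954326 0.00736006 0.45706238] [ 3.54652868e-03 -3.13937192e+00 -4.42875954e-04] [0.6577642  0.00648669 0.6238747 ] [-0.20623522 -0.20658121  1.56372959]
```

View pics/w3.png

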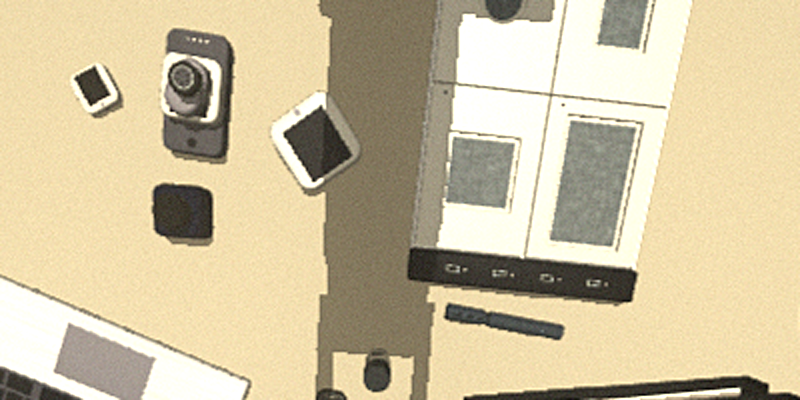

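The raised wrist picture shows the stack at crop (185,90), bottle (183,213), pockets bank (597,180), hotspot (482,172), earbuds (622,20) and mic (503,5, cut). I'll segment the pocket floors in the wrist and side views and triangulate.

```bash
cat > m.py <<'E'
from h import *
import pickle
w=pickle.load(open("st.pkl","rb")); sd=cam("side"); sc=cam("scene")
def blob(d,uv,tol=28):
    p=cv2.bilateralFilter(d["pixels"],7,40,5); m=np.zeros((386,514),np.uint8)
    cv2.floodFill(p,m,uv,0,(tol,)*3,(tol,)*3,cv2.FLOODFILL_MASK_ONLY|cv2.FLOODFILL_FIXED_RANGE|(255<<8))
    c=max(cv2.findContours(m[1:-1,1:-1],cv2.RETR_EXTERNAL,cv2.CHAIN_APPROX_NONE)[0],key=cv2.contourArea)
    return c[:,0].astype(float)
def rect(d,uv,z,tol=28):
    c=blob(d,uv,tol); P=np.array([onz(d,q,z)[:2] for q in c]).astype(np.float32)
    (x,y),(a,b),th=cv2.minAreaRect(P*1000); return np.round([x,y,a,b,th],1),len(c)
E
python3 - <<'E'
from m import *
for n,d,pts in [("w",w,dict(bank=(358,90),hot=(300,86),ear=(370,12),mic=(311,4))),("sd",sd,dict(bank=(252,181),hot=(259,199),ear=(201,185),mic=(206,203)))]:
    for k,uv in pts.items():
        for t in (15,25):
            print(n,k,t,*rect(d,uv,0.013,t))
E
```

```text
w bank 15 [613.4 219.2  66.2 116.8  84.4] 178
w bank 25 [613.4 219.4  66.6 116.8  84.4] 178
w hot 15 [563.4  90.8  94.8 233.   84.6] 397
w hot 25 [560.7  95.  112.3 244.4  82.2] 475
w ear 15 [465.3 234.1  41.3  40.5  85.1] 83
w ear 25 [465.2 234.1  40.8  41.1  84.1] 83
w mic 15 [4.547e+02 1.191e+02 1.510e+01 3.240e+01 2.000e-01] 42
w mic 25 [4.547e+02 1.192e+02 1.510e+01 3.260e+01 2.000e-01] 43
sd bank 15 [611.4 229.7  73.4 116.8  84.3] 100
sd bank 25 [613.4 229.1  74.6 121.3  84. ] 93
sd hot 15 [517.1  95.  133.3 322.9  80.1] 299
sd hot 25 [533.1  16.9 284.2 668.5  79.1] 680
sd ear 15 [456.9 244.7  47.   63.1  84.2] 51
sd ear 25 [456.9 244.5  48.6  63.1  84.2] 51
sd mic 15 [444.3 123.6  23.5  32.1  74.3] 25
sd mic 25 [445.4 122.8  35.   34.5  77.7] 28
```

The bank pocket comes out near (0.613,0.217) with floor z≈0.017, and the modules are yawed about -5.6°. The module grid gives the other three. Next is a closer look at the stack.

Emit:
play_rows --deltas '[-5,-27,22,0,93,-5,-27,22,0,93,0,-27,22,0,93,0,-27,22,0,93,0,-27,22,0,93,0,-27,22,0,93,0,-25,22,0,93,0,0,0,0,93,0,0,0,0,93,0,0,0,0,93]'

```text
t: 4.38
tool_pos: [0.7396, -0.1805, 0.3041]
orientation: [0.001, -3.14, -0.001]
force: [-0.2, 0.1, -0.2]
opening: 0.0929
gripper_force: 0.0
```

```bash
python3 - <<'E'
from h import *
import pickle
d=cam("wrist"); s=robot.read_state(); print(s["t"],s["q"].round(3),s["tool_pos"],s["orientation"],d["eye"],d["rotation"])
pickle.dump(d,open("sk.pkl","wb")); p=d["pixels"][:150,170:370]
cv2.imwrite("pics/w4.png",np.clip(cv2.resize(p,(800,600),interpolation=cv2.INTER_CUBIC).astype(float)*1.8,0,255).astype(np.uint8))
E
```

```text
4.4333 [-0.306  0.592  0.763  0.     1.786 -1.878] [ 0.74019217 -0.1799568   0.30553747] [-2.18789349e-03  3.14058746e+00  2.59759954e-04] [ 0.66794711 -0.18166566  0.46975643] [-0.20508257 -0.20603954  1.56153876]
```

View pics/w4.png

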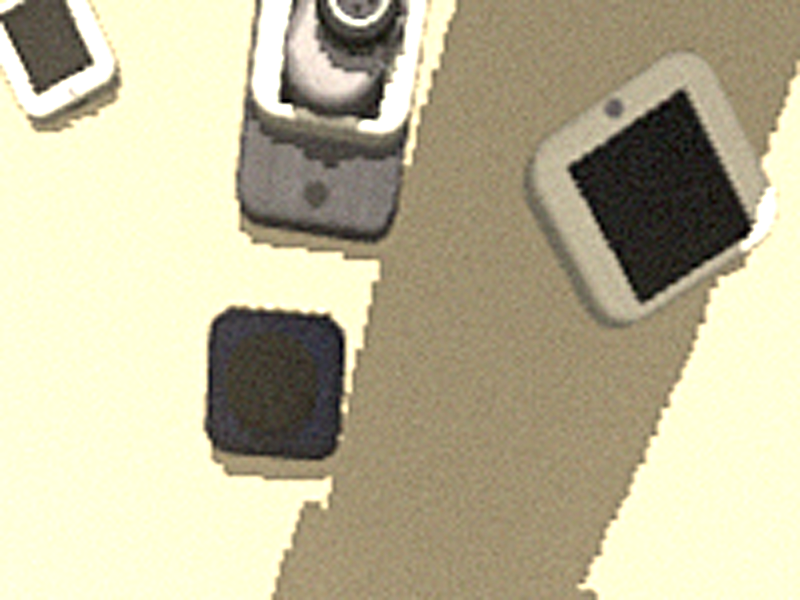

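The top of the stack is cut off. I'll raise 110 mm.

Emit:
play_rows --deltas '[0,0,-30,0,93,0,0,-35,0,93,0,0,-35,0,93,0,0,0,0,93,0,0,0,0,93,0,0,0,0,93]'

```text
t: 4.93
tool_pos: [0.7405, -0.1798, 0.4062]
orientation: [-0.003, 3.139, -0.001]
force: [0.1, -0.5, -0.5]
opening: 0.0931
gripper_force: 0.0
```

```bash
python3 - <<'E'
from h import *
import pickle
d=cam("wrist"); s=robot.read_state(); print(s["t"],s["q"].round(3),s["tool_pos"],s["orientation"],d["eye"],d["rotation"])
pickle.dump(d,open("sk.pkl","wb")); p=d["pixels"][:90,200:320]
cv2.imwrite("pics/w5.png",np.clip(cv2.resize(p,(800,600),interpolation=cv2.INTER_CUBIC).astype(float)*1.3,0,255).astype(np.uint8))
E
```

```text
4.9833 [-0.306  0.679  0.458  0.     2.004 -1.878] [ 0.74006225 -0.17987408  0.40427109] [ 3.03367987e-03 -3.14133675e+00 -3.10385868e-04] [ 0.66815685 -0.18078603  0.57153031] [-0.20924091 -0.20807737  1.5631733 ]
```

View pics/w5.png

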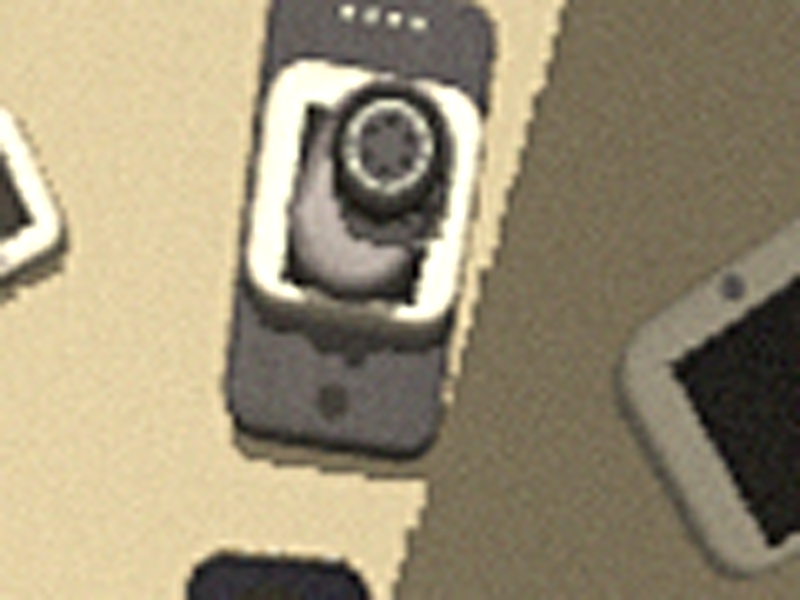

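Clear view: mic top centre at crop (387,145), hotspot top centre at (366,192), bank edges left (270,30)-(226,390), right (493,60)-(440,430), bottom (335,440). The earbud's left flank is at (297,200) and its lower end at (350,297).

```bash
python3 - <<'E'
from h import *
import pickle
d=pickle.load(open("sk.pkl","rb"))
def g(u,v,z): return (onz(d,(200+u/6.667-.5+.075,v/6.667-.5+.075),z)[:2]*1000).round(1)
print("mic",g(387,145,.076))
for n,p,z in [("hotTLTRBLBR",[(278,65),(485,95),(248,290),(450,320),(366,192)],.040),("bank L,L,R,R,bot",[(270,30),(226,390),(493,60),(440,430),(335,440)],.022),("ear left,end",[(297,200),(350,297),(410,262)],.060)]:
    print(n,[g(u,v,z).tolist() for u,v in p])
# cross-check via side / scene projection of estimates
m=g(387,145,.076)/1000
for n in("side","scene"):
    c=cam(n); print(n,proj(c,[*m,.076]).round(1)); cv2.imwrite(f"pics/{n}1.png",c["pixels"])
E
```

```text
mic [ 528.5 -172.9]
hotTLTRBLBR [[500.5, -199.8], [507.1, -147.8], [551.7, -207.9], [558.6, -155.8], [529.0, -177.6]]
bank L,L,R,R,bot [[486.9, -202.5], [572.3, -215.1], [493.6, -144.8], [582.1, -157.2], [584.7, -185.7]]
ear left,end [[536.0, -194.7], [557.6, -181.6], [549.7, -166.8]]
side [264.  234.4]
scene [308.6 171.8]
```

The mic position agrees in all three views to about 2 px. Estimates: bank (0.530,-0.179), hotspot (0.529,-0.178) and earbud (0.531,-0.178), all yawed about -8°, and mic (0.5285,-0.173). I'll move above the mic.

Emit:
play_rows --deltas '[26,1,30,0,70,26,1,30,0,70,26,1,30,0,70,26,1,30,0,70,26,1,30,0,70,26,1,30,0,70,26,1,30,0,70,28,0,30,0,70,2,0,22,4,70,0,0,22,4,70]'

```text
t: 5.92
tool_pos: [0.5426, -0.1744, 0.1378]
orientation: [-0.224, -3.129, -0.002]
force: [0.3, 0.1, 0.4]
opening: 0.0702
gripper_force: 0.0
```

Emit:
play_rows --deltas '[0,0,0,0,70,0,0,0,0,70,0,0,0,0,70]'

```text
t: 6.17
tool_pos: [0.5471, -0.1756, 0.1425]
orientation: [0.214, 3.133, -0.0]
force: [0.5, 0.8, 1.1]
opening: 0.0701
gripper_force: 0.0
```

Emit:
play_rows --deltas '[9.5,0,10,0,70,9,0,15,0,70,0,0,18,0,70,0,0,18,0,70,0,0,14,0,70,0,0,0,0,70,0,0,0,0,70,0,0,0,0,70]'

```text
t: 6.83
tool_pos: [0.5298, -0.1735, 0.0686]
orientation: [0.217, 3.131, -0.002]
force: [-0.4, 0.2, 0.9]
opening: 0.07
gripper_force: 0.0
```

Emit:
play_rows --deltas '[0,0,2.5,0,60,0,0,0,0,20,0,0,0,0,20,0,0,0,0,20,0,0,0,0,20,0,0,0,0,20,0,0,0,0,20,0,0,0,0,20,0,0,0,0,20]' --newtons 10

```text
t: 7.58
tool_pos: [0.5282, -0.173, 0.064]
orientation: [0.218, 3.134, 0.0]
force: [0.1, -0.4, 0.7]
opening: 0.0274
gripper_force: 10.0
```

Emit:
play_rows --deltas '[0,0,-20,0,20,0,0,-30,0,20,0,0,-20,0,20,15,34.6,0,0,20,15,34.6,0,0,20,15,34.6,0,0,20,15,34.6,0,0,20,15,34.6,0,0,20,15,34.6,0,0,20,15,34.6,0,0,20]'

```text
t: 8.42
tool_pos: [0.457, 0.0829, 0.134]
orientation: [0.219, 3.134, 0.0]
force: [-0.1, -0.1, -0.1]
opening: 0.0275
gripper_force: 10.0
```

Emit:
play_rows --deltas '[15,34.6,0,0,20,0,0,0,0,20,0,0,0,0,20,0,0,0,0,20]'

```text
t: 8.75
tool_pos: [0.4478, 0.1176, 0.134]
orientation: [0.216, 3.134, -0.001]
force: [0.4, -0.5, -0.5]
opening: 0.0274
gripper_force: 10.0
```

```bash
python3 - <<'E'
from h import *
import pickle
d=cam("wrist"); s=robot.read_state(); print(s["t"],s["q"].round(3),s["tool_pos"],s["orientation"],s["opening"])
pickle.dump(d,open("p1.pkl","wb")); e=cam("side"); f=cam("scene"); pickle.dump((e,f),open("p1s.pkl","wb"))
o=np.zeros((600,800,3),np.uint8)
o[:300,:400]=cv2.resize(d["pixels"],(400,300)); o[:300,400:]=cv2.resize(e["pixels"][155:230,170:310],(400,300),interpolation=cv2.INTER_CUBIC)
o[300:,:400]=cv2.resize(f["pixels"][190:320,120:293],(400,300),interpolation=cv2.INTER_CUBIC); o[300:,400:]=cv2.resize(e["pixels"][210:285,210:310],(400,300),interpolation=cv2.INTER_CUBIC)
cv2.imwrite("pics/p1.png",np.clip(o*1.2,0,255).astype(np.uint8))
E
```

```text
8.8 [ 1.450e-01 -1.920e-01  1.960e+00 -1.000e-03  1.373e+00 -1.286e+00] [0.44805526 0.1169967  0.13396651] [ 2.18789689e-01  3.13378863e+00 -7.61703285e-04] 0.027754135837399822
```

View pics/p1.png

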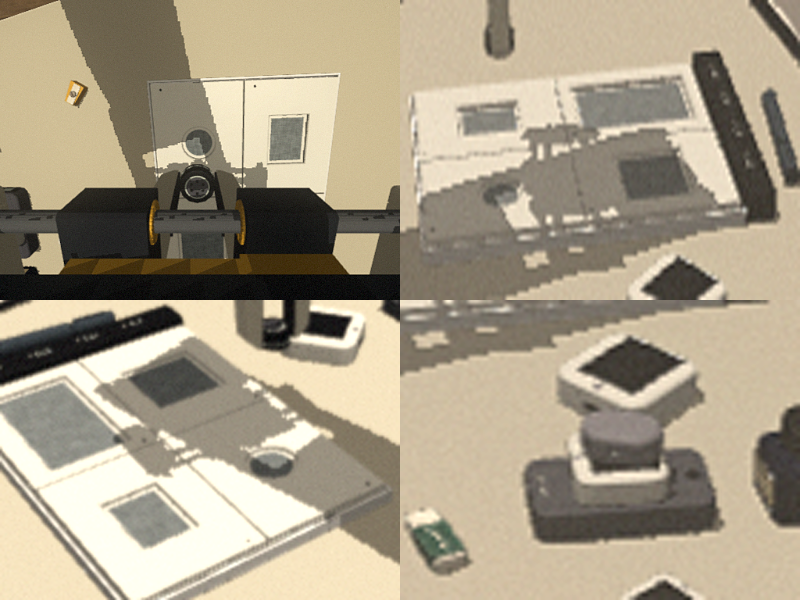

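The mic is held (197,183 in the wrist quadrant), the rest of the stack is undisturbed, and the mic pocket shows at (199,142) and the earbud pocket at (287,138). I'll refine the pocket centres from this close view.

```bash
python3 - <<'E'
from m import *
d=pickle.load(open("p1.pkl","rb")); e,f=pickle.load(open("p1s.pkl","rb"))
for z in (.017,.022): print("mic",onz(d,(199*1.28,142.5*1.28),z).round(4),"L/R",onz(d,(183*1.28,142*1.28),z).round(4),onz(d,(215*1.28,142*1.28),z).round(4))
print("ear",*rect(d,(367,177),.017,25))
# station outline corners at rim top z=.022: wrist quadrants
for u,v in [(150,82),(339,74),(244,78),(240,175)]: print("seam",onz(d,(u*1.28,v*1.28),.022).round(4))
print("hot side",*rect(e,(170+(655-400)*.35,155+177*.25) and (259,199),.017,14))
print("bank side",*rect(e,(246,179),.017,20))
print("eye",np.round(d["eye"],3))
E
```

```text
mic [0.4446 0.1196 0.017 ] L/R [0.441  0.0987 0.017 ] [0.4468 0.1407 0.017 ]
mic [0.4434 0.1198 0.022 ] L/R [0.4399 0.0992 0.022 ] [0.4456 0.1405 0.022 ]
ear [455.8 233.4  41.1  56.8  84.3] 183
seam [0.3605 0.0711 0.022 ]
seam [0.3826 0.2976 0.022 ]
seam [0.3715 0.1843 0.022 ]
seam [0.4959 0.1687 0.022 ]
hot side [598.6  99.7  60.4  62.   85. ] 56
bank side [485.8 117.4 404.7 269.    6.4] 474
eye [0.377 0.127 0.3  ]
```

Mic pocket is at (0.444,0.120). By the grid, earbuds are at (0.4555,0.2335), hotspot (0.599,0.104) and bank (0.611,0.218). Lowering the mic.

Emit:
play_rows --deltas '[2.2,1.2,20,0,20,2.2,1.2,30,0,20,0,0,30,0,20,0,0,18,0,20,0,0,6,0,20,0,0,3,0,20,0,0,0,0,20,0,0,0,0,20,0,0,0,0,20]'

```text
t: 9.75
tool_pos: [0.4452, 0.1209, 0.0286]
orientation: [0.218, 3.131, 0.001]
force: [0.3, -0.2, 0.2]
opening: 0.0276
gripper_force: 10.0
```

Emit:
play_rows --deltas '[0,0,1.5,0,20,0,0,0,0,20,0,0,0,0,20]'

```text
t: 10.0
tool_pos: [0.4441, 0.1209, 0.026]
orientation: [0.218, 3.133, 0.0]
force: [-0.3, 0.3, 0.5]
opening: 0.0273
gripper_force: 10.0
```

Emit:
play_rows --deltas '[0,0,1.5,0,20,0,0,0,0,20,0,0,0,0,20]'

```text
t: 10.25
tool_pos: [0.4436, 0.1208, 0.0239]
orientation: [-0.218, -3.134, 0.0]
force: [-0.3, -0.2, 0.0]
opening: 0.0277
gripper_force: 10.0
```

Emit:
play_rows --deltas '[0,0,1,0,20,0,0,0,0,20,0,0,0,0,20]'

```text
t: 10.5
tool_pos: [0.4437, 0.1208, 0.0229]
orientation: [-0.218, -3.134, 0.0]
force: [0.9, 0.5, -0.0]
opening: 0.0276
gripper_force: 10.0
```

Emit:
play_rows --deltas '[0,0,1,0,20,0,0,0,0,20,0,0,0,0,20]'

```text
t: 10.75
tool_pos: [0.4437, 0.1208, 0.0219]
orientation: [-0.218, -3.134, 0.0]
force: [-0.3, -0.9, -0.3]
opening: 0.0274
gripper_force: 10.0
```

Emit:
play_rows --deltas '[0,0,0,0,40,0,0,0,0,50,0,0,0,0,50,0,0,-8,0,50,0,0,-30,0,60,0,0,-30,0,70,0,0,-30,0,70,-16,-35.5,0,0,70,-16,-35.5,0,0,70,-16,-35.5,0,0,70]'

```text
t: 11.58
tool_pos: [0.4776, 0.0078, 0.122]
orientation: [0.214, 3.131, -0.0]
force: [0.1, -0.5, -1.4]
opening: 0.0698
gripper_force: 0.0
```

Emit:
play_rows --deltas '[-16,-35.5,0,0,70,-16,-35.5,0,0,70,-16,-35.5,0,0,70,-16,-35.5,0,0,70,-16,-35,0,0,70,0,0,0,0,70,0,0,0,0,70]'

```text
t: 12.17
tool_pos: [0.5313, -0.1797, 0.1203]
orientation: [-0.223, -3.134, -0.0]
force: [0.4, -0.0, -0.5]
opening: 0.0696
gripper_force: 0.0
```

```bash
python3 - <<'E'
from h import *
import pickle
d=cam("wrist"); s=robot.read_state(); print(s["t"],s["tool_pos"],s["orientation"],s["opening"])
e=cam("side"); f=cam("scene"); pickle.dump((d,e,f),open("p2.pkl","wb"))
o=np.zeros((600,800,3),np.uint8)
o[:300,:400]=cv2.resize(d["pixels"][150:300,150:350],(400,300)); o[:300,400:]=cv2.resize(e["pixels"][155:230,170:310],(400,300),interpolation=cv2.INTER_CUBIC)
o[300:,:400]=cv2.resize(f["pixels"][190:320,120:293],(400,300),interpolation=cv2.INTER_CUBIC); o[300:,400:]=cv2.resize(e["pixels"][210:285,210:310],(400,300),interpolation=cv2.INTER_CUBIC)
cv2.imwrite("pics/p2.png",np.clip(o*1.2,0,255).astype(np.uint8))
E
```

```text
12.2167 [ 0.53100922 -0.17815179  0.1201234 ] [-2.20956629e-01 -3.13336164e+00 -8.27770660e-04] 0.06975826456401243
```

View pics/p2.png

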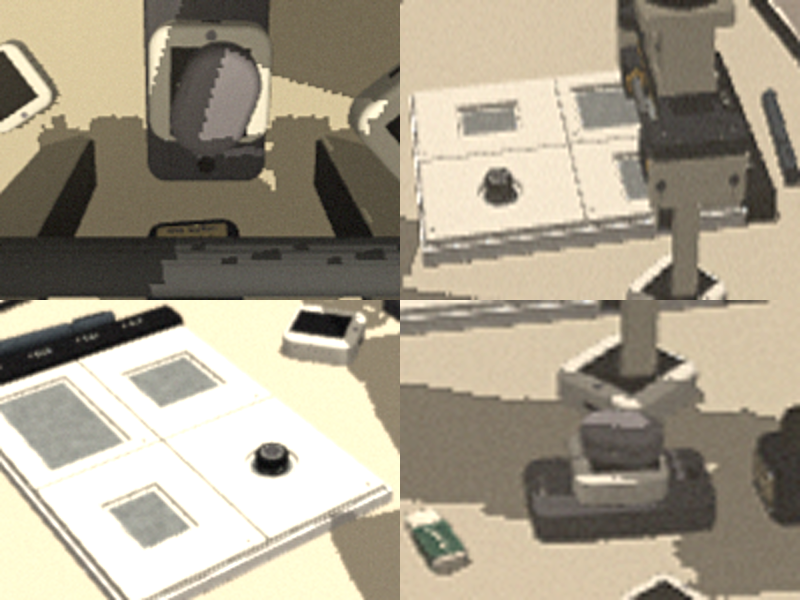

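The mic sits in its pocket. The earbud case is turned clockwise relative to the bank; its top runs from about (200,140) to (235,55) in the wrist quadrant. I'll measure its orientation by mask.

```bash
python3 - <<'E'
from m import *
d=pickle.load(open("p2.pkl","rb"))[0]; p=cv2.bilateralFilter(d["pixels"],5,20,3)
S=lambda u,v:(150+u//2,150+v//2)
for n,u,v in [("shadeface",205,90),("litface",235,90),("bankTop",205,20),("hotWhiteShade",245,35),("screen",180,60),("bankBot",165,165),("top",225,50),("bot",200,140),("right",262,90),("R2",268,90),("L",178,90)]:
    x,y=S(u,v); print(n,p[y,x])
s=cv2.cvtColor(p,cv2.COLOR_BGR2Lab)
for u,v in [(205,90),(235,90),(205,20),(165,165),(200,140),(245,35),(180,60)]:
    x,y=S(u,v);print(u,v,s[y,x])
for y in range(170,232,4): print(y,[int(v) for v in p[y,222:292:2].sum(1)//3])
E
```

```text
shadeface [63 66 71]
litface [110 117 125]
bankTop [33 37 40]
hotWhiteShade [ 95 112 119]
screen [29 34 36]
bankBot [38 40 42]
top [78 82 87]
bot [61 66 70]
right [178 207 217]
R2 [121 144 151]
L [47 53 57]
205 90 [ 72 130 131]
235 90 [127 130 133]
205 20 [ 38 128 131]
165 165 [ 42 128 130]
200 140 [ 72 129 132]
245 35 [121 128 138]
180 60 [ 34 128 132]
170 [73, 64, 186, 197, 200, 177, 107, 110, 112, 109, 110, 110, 109, 109, 110, 109, 106, 93, 88, 84, 84, 95, 111, 109, 107, 106, 107, 107, 107, 107, 104, 92, 85, 84, 85]
174 [99, 110, 186, 196, 173, 128, 105, 28, 31, 32, 35, 34, 34, 35, 44, 44, 46, 52, 50, 55, 61, 63, 41, 38, 37, 56, 55, 108, 107, 107, 106, 103, 79, 85, 85]
178 [101, 110, 185, 199, 129, 107, 106, 29, 33, 33, 32, 34, 38, 48, 52, 62, 65, 66, 66, 63, 86, 122, 114, 108, 98, 78, 39, 87, 107, 105, 106, 100, 79, 87, 86]
182 [96, 110, 185, 211, 105, 109, 105, 28, 31, 33, 31, 47, 59, 64, 67, 70, 72, 69, 68, 69, 125, 122, 123, 123, 120, 116, 103, 77, 127, 172, 102, 97, 82, 86, 86]
186 [134, 109, 188, 183, 109, 111, 98, 28, 29, 34, 47, 61, 65, 68, 69, 69, 67, 67, 64, 125, 122, 12
[... 1123 characters left out ...]
, 63, 60, 118, 113, 113, 112, 112, 113, 112, 113, 113, 96, 56, 200, 194, 193, 194, 151, 106, 84, 86, 86]
218 [86, 39, 40, 39, 100, 107, 106, 90, 56, 59, 63, 64, 62, 61, 121, 115, 114, 114, 115, 117, 106, 71, 89, 101, 74, 71, 105, 102, 98, 60, 57, 88, 85, 87, 86]
222 [89, 38, 42, 42, 39, 40, 39, 40, 41, 49, 58, 60, 61, 62, 61, 61, 62, 59, 61, 61, 60, 60, 54, 38, 31, 31, 32, 35, 38, 34, 107, 169, 146, 84, 86]
226 [87, 35, 40, 41, 40, 40, 39, 39, 41, 40, 41, 43, 51, 54, 57, 58, 59, 57, 56, 57, 71, 68, 67, 69, 69, 68, 68, 69, 63, 63, 66, 84, 84, 85, 86]
230 [88, 36, 41, 42, 42, 39, 39, 40, 37, 40, 41, 40, 39, 38, 24, 24, 26, 26, 39, 40, 44, 41, 39, 40, 40, 41, 39, 39, 39, 37, 62, 85, 85, 85, 85]
```

```bash
python3 - <<'E'
from m import *
d=pickle.load(open("p2.pkl","rb"))[0]
for uv in [(256,203),(239,194),(277,198),(260,178),(250,226)]: print(uv,onz(d,uv,.06).round(4))
print(d["eye"])
E
```

```text
(256, 203) [ 0.5323 -0.1776  0.06  ]
(239, 194) [ 0.5224 -0.1906  0.06  ]
(277, 198) [ 0.5304 -0.1595  0.06  ]
(260, 178) [ 0.5113 -0.1713  0.06  ]
(250, 226) [ 0.5522 -0.1856  0.06  ]
[ 0.46015057 -0.17052481  0.28588538]
```

Emit:
play_rows --deltas '[-1,1,5,6,70,0,0,15,6,70,0,0,20,6,70,0,0,18,0,70,0,0,10,0,70,0,0,4,0,70,0,0,0,0,70,0,0,0,0,70,0,0,0,0,70]'

```text
t: 13.27
tool_pos: [0.5333, -0.1772, 0.0494]
orientation: [0.705, 3.059, -0.001]
force: [-0.3, -0.1, -0.3]
opening: 0.07
gripper_force: 0.0
```

Emit:
play_rows --deltas '[0,0,3.5,0,55,0,0,0,0,45,0,0,0,0,25,0,0,0,0,25,0,0,0,0,25,0,0,0,0,25,0,0,0,0,25,0,0,0,0,25]' --newtons 12

```text
t: 13.93
tool_pos: [0.5324, -0.1769, 0.0446]
orientation: [0.706, 3.061, 0.0]
force: [-0.7, 0.9, 1.2]
opening: 0.0346
gripper_force: 11.9
```

Emit:
play_rows --deltas '[0,0,-15,0,25,0,0,-20,-5,25,0,0,-20,-5,25,0,0,-20,-5,25,0,0,0,-5,25,10.9,36.4,0,0,25,10.9,36.4,0,0,25,10.9,36.4,0,0,25,10.9,36.4,0,0,25,10.9,36.4,0,0,25]'

```text
t: 14.77
tool_pos: [0.4963, 0.0112, 0.1194]
orientation: [0.165, 3.137, 0.0]
force: [-0.1, 0.9, -0.5]
opening: 0.0341
gripper_force: 11.9
```

Emit:
play_rows --deltas '[10.9,36.4,0,0,25,10.9,36.4,0,0,25,10.9,36.4,0,0,25,10.9,36.4,0,0,25,10.9,36.4,0,0,25,10.9,36.4,0,0,25,0,0,0,0,25,0,0,0,0,25,0,0,0,0,25]'

```text
t: 15.52
tool_pos: [0.4546, 0.2335, 0.1193]
orientation: [-0.162, -3.137, 0.001]
force: [0.6, -0.7, -1.4]
opening: 0.0345
gripper_force: 11.9
```

Emit:
play_rows --deltas '[0,0,20,0,25,0,0,30,0,25,0,0,25,0,25,0,0,12,0,25,0,0,5,0,25,0,0,0,0,25,0,0,0,0,25,0,0,0,0,25]'

```text
t: 16.18
tool_pos: [0.4562, 0.234, 0.0293]
orientation: [0.164, 3.135, 0.002]
force: [-0.2, 0.7, -0.9]
opening: 0.035
gripper_force: 11.9
```

Emit:
play_rows --deltas '[0,0,1.5,0,25,0,0,0,0,25,0,0,0,0,25]'

```text
t: 16.43
tool_pos: [0.4552, 0.2341, 0.0267]
orientation: [0.163, 3.136, 0.001]
force: [-0.7, 1.5, -0.9]
opening: 0.0343
gripper_force: 11.9
```

Emit:
play_rows --deltas '[0,0,1.5,0,25,0,0,0,0,25,0,0,0,0,25]'

```text
t: 16.68
tool_pos: [0.4546, 0.2338, 0.0244]
orientation: [-0.163, -3.137, 0.0]
force: [-0.7, -0.5, -1.0]
opening: 0.0345
gripper_force: 11.9
```

Emit:
play_rows --deltas '[0,0,2,0,25,0,0,0,0,25,0,0,0,0,25,0,0,0,0,45,0,0,0,0,55,0,0,0,0,55,0,0,-8,0,55,0,0,-25,0,80,0,0,-30,0,80,0,0,-30,0,80]'

```text
t: 17.52
tool_pos: [0.454, 0.2335, 0.1165]
orientation: [-0.163, -3.136, 0.001]
force: [0.3, -0.0, -0.3]
opening: 0.0708
gripper_force: 0.0
```

Emit:
play_rows --deltas '[-10.6,-36.5,0,0,80,-10.6,-36.5,0,0,80,-10.6,-36.5,0,0,80,-10.6,-36.5,0,0,80,-10.6,-36.5,0,0,80,-10.6,-36.5,0,0,80,-10.6,-36.5,0,0,80,-10.6,-36.5,0,0,80,-10.6,-36.5,0,0,80,-10.6,-36.5,0,0,80]'

```text
t: 18.35
tool_pos: [0.5224, -0.1423, 0.1165]
orientation: [0.164, 3.136, -0.0]
force: [1.1, 0.3, -0.7]
opening: 0.0799
gripper_force: 0.0
```

Emit:
play_rows --deltas '[-10.6,-36.5,0,0,80,0,0,0,2,80,0,0,0,0,80,0,0,0,0,80]'

```text
t: 18.68
tool_pos: [0.5288, -0.1777, 0.1158]
orientation: [-0.219, -3.134, -0.001]
force: [-0.1, 0.4, 0.0]
opening: 0.08
gripper_force: 0.0
```

```bash
python3 - <<'E'
from h import *
import pickle
d=cam("wrist"); s=robot.read_state(); print(s["t"],s["tool_pos"],s["orientation"],s["opening"])
e=cam("side"); f=cam("scene"); pickle.dump((d,e,f),open("p3.pkl","wb"))
o=np.zeros((600,800,3),np.uint8)
o[:300,:400]=cv2.resize(d["pixels"][150:300,150:350],(400,300)); o[:300,400:]=cv2.resize(e["pixels"][155:230,170:310],(400,300),interpolation=cv2.INTER_CUBIC)
o[300:,:400]=cv2.resize(f["pixels"][190:320,120:293],(400,300),interpolation=cv2.INTER_CUBIC); o[300:,400:]=cv2.resize(e["pixels"][210:285,210:310],(400,300),interpolation=cv2.INTER_CUBIC)
cv2.imwrite("pics/p3.png",np.clip(o*1.2,0,255).astype(np.uint8))
E
```

```text
18.7333 [ 0.52881037 -0.17697376  0.1156974 ] [-2.16399137e-01 -3.13395642e+00 -6.76897661e-04] 0.08004421653763108
```

View pics/p3.png

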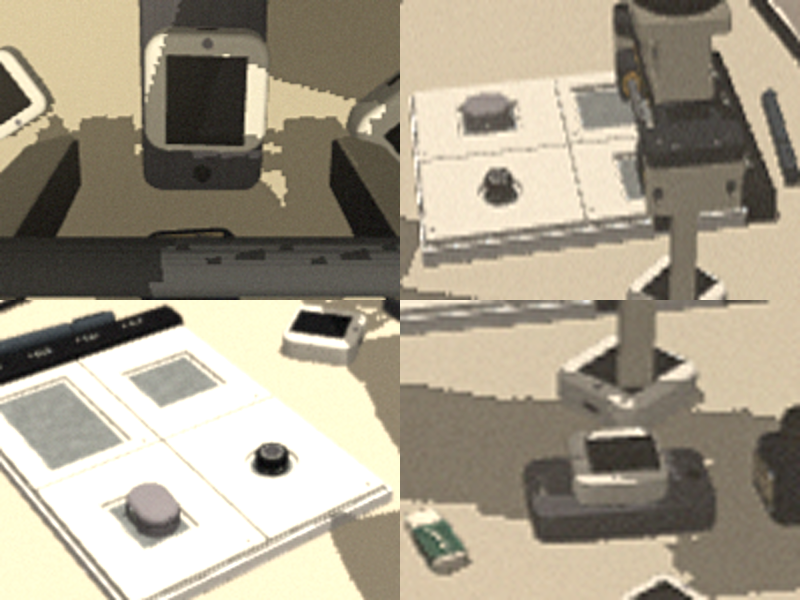

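Earbud case is in its pocket and the hotspot lies square and centred at (206,95). Grasping the hotspot.

Emit:
play_rows --deltas '[0,0,20,0,80,0,0,25,0,80,0,0,22,0,80,0,0,13,0,80,0,0,6,0,80,0,0,0,0,80,0,0,0,0,80,0,0,0,0,80]'

```text
t: 19.5
tool_pos: [0.5301, -0.1779, 0.0311]
orientation: [0.217, 3.132, -0.001]
force: [0.4, -0.3, 1.2]
opening: 0.0798
gripper_force: 0.0
```

Emit:
play_rows --deltas '[0,0,2,0,70,0,0,0,0,60,0,0,0,0,45,0,0,0,0,45,0,0,0,0,45,0,0,0,0,45,0,0,0,0,45,0,0,0,0,45]' --newtons 15

```text
t: 20.17
tool_pos: [0.5291, -0.1777, 0.0278]
orientation: [0.218, 3.134, -0.0]
force: [-0.8, 0.6, 3.3]
opening: 0.0561
gripper_force: 14.9
```

Emit:
play_rows --deltas '[0,0,-15,0,45,0,0,-30,-2,45,0,0,-30,0,45,-5,36,0,0,45,-5,36,0,0,45,-5,36,0,0,45,-5,36,0,0,45,-5,36,0,0,45,-5,36,0,0,45,-5,36,0,0,45]'

```text
t: 21.0
tool_pos: [0.5897, 0.0711, 0.102]
orientation: [-0.164, -3.137, 0.0]
force: [0.0, -0.5, -1.4]
opening: 0.0557
gripper_force: 14.9
```

Emit:
play_rows --deltas '[-5,35.5,0,0,45,0,0,0,0,45,0,0,0,0,45,0,0,0,0,45]'

```text
t: 21.33
tool_pos: [0.5981, 0.104, 0.1018]
orientation: [-0.162, -3.136, 0.001]
force: [0.4, -0.1, -1.1]
opening: 0.0562
gripper_force: 14.9
```

Emit:
play_rows --deltas '[-0.5,0,20,0,45,0,0,25,0,45,0,0,20,0,45,0,0,9,0,45,0,0,2,0,45,0,0,0,0,45,0,0,0,0,45,0,0,0,0,45]'

```text
t: 22.0
tool_pos: [0.6005, 0.1039, 0.0283]
orientation: [0.164, 3.134, 0.001]
force: [0.1, 0.1, -0.5]
opening: 0.0558
gripper_force: 14.9
```

Emit:
play_rows --deltas '[0,0,1.5,0,45,0,0,0,0,45,0,0,0,0,45]'

```text
t: 22.25
tool_pos: [0.5995, 0.1042, 0.0255]
orientation: [0.163, 3.137, 0.0]
force: [-0.9, -0.2, -1.3]
opening: 0.0559
gripper_force: 14.9
```

Emit:
play_rows --deltas '[0,0,2,0,45,0,0,0.5,0,45,0,0,0,0,45,0,0,0,0,66,0,0,0,0,76,0,0,0,0,76,0,0,-8,0,76,0,0,-25,0,80,0,0,-30,0,80,0,0,-30,0,80]'

```text
t: 23.08
tool_pos: [0.5984, 0.104, 0.1165]
orientation: [-0.164, -3.136, 0.0]
force: [-0.3, -0.4, 0.6]
opening: 0.08
gripper_force: 0.0
```

Emit:
play_rows --deltas '[4.9,-36,0,0,80,4.9,-36,0,0,80,4.9,-36,0,0,80,4.9,-36,0,0,80,4.9,-36,0,0,80,4.9,-36,0,0,80,4.9,-36,0,0,80,4.9,-36,0,0,80,0,0,0,2,80,0,0,0,0,80]'

```text
t: 23.92
tool_pos: [0.5298, -0.1804, 0.1164]
orientation: [0.227, 3.132, -0.001]
force: [0.4, -0.1, 0.2]
opening: 0.0798
gripper_force: 0.0
```

Emit:
play_rows --deltas '[0,0,0,0,80,0,0,0,0,80]'

```text
t: 24.08
tool_pos: [0.5305, -0.1775, 0.1158]
orientation: [0.216, 3.134, 0.0]
force: [-0.1, 0.9, -0.2]
opening: 0.0799
gripper_force: 0.0
```

```bash
python3 - <<'E'
from h import *
import pickle
d=cam("wrist"); s=robot.read_state(); print(s["t"],s["tool_pos"],s["orientation"],s["opening"])
e=cam("side"); f=cam("scene"); pickle.dump((d,e,f),open("p4.pkl","wb"))
o=np.zeros((600,800,3),np.uint8)
o[:300,:400]=cv2.resize(d["pixels"][130:280,150:350],(400,300)); o[:300,400:]=cv2.resize(e["pixels"][155:230,170:310],(400,300),interpolation=cv2.INTER_CUBIC)
o[300:,:400]=cv2.resize(f["pixels"][190:320,120:293],(400,300),interpolation=cv2.INTER_CUBIC); o[300:,400:]=cv2.resize(e["pixels"][210:285,210:310],(400,300),interpolation=cv2.INTER_CUBIC)
cv2.imwrite("pics/p4.png",np.clip(o*1.2,0,255).astype(np.uint8))
E
```

```text
24.1333 [ 0.53053391 -0.17723069  0.11573635] [2.14908307e-01 3.13397183e+00 2.78084513e-04] 0.07940834543238659
```

View pics/p4.png

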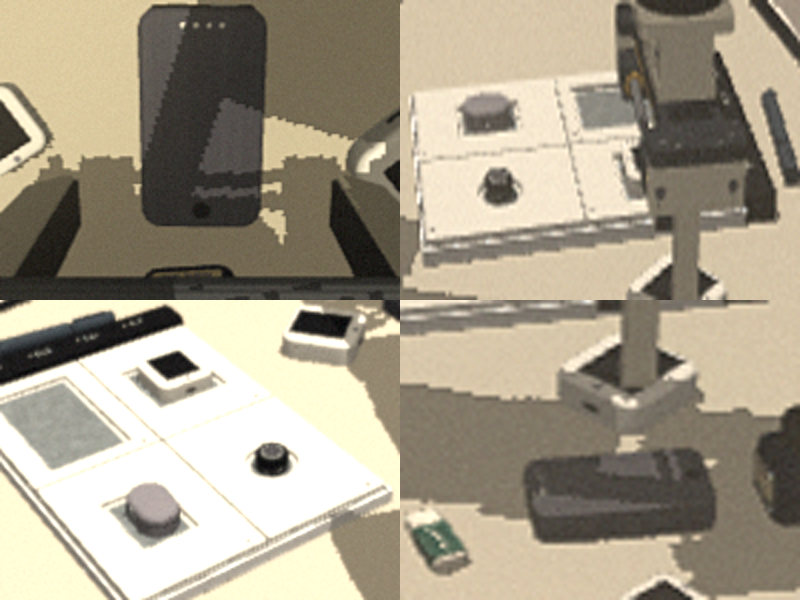

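Hotspot is in its pocket; the bank is aligned and centred between the fingers, at (203,115). Grasping the bank.

Emit:
play_rows --deltas '[0,0,20,0,80,0,0,30,0,80,0,0,28,0,80,0,0,18,0,80,0,0,7,0,80,0,0,3,0,80,0,0,0,0,80,0,0,0,0,80,0,0,0,0,80]'

```text
t: 24.98
tool_pos: [0.5316, -0.1787, 0.0113]
orientation: [0.218, 3.131, -0.002]
force: [0.1, -0.0, 0.4]
opening: 0.0802
gripper_force: 0.0
```

Emit:
play_rows --deltas '[0,0,2,0,75,0,0,0,0,65,0,0,0,0,48,0,0,0,0,48,0,0,0,0,48,0,0,0,0,48,0,0,0,0,48,0,0,0,0,48]' --newtons 30

```text
t: 25.65
tool_pos: [0.5303, -0.1784, 0.0078]
orientation: [0.218, 3.134, -0.0]
force: [-1.6, 0.4, 4.6]
opening: 0.0595
gripper_force: 30.0
```

Emit:
play_rows --deltas '[0,0,-12,0,48,0,0,-25,0,48,0,0,-30,0,48,0,0,-33,-2,48,-3.5,36.6,0,0,48,-3.5,36.6,0,0,48,-3.5,36.6,0,0,48,-3.5,36.6,0,0,48,-3.5,36.6,0,0,48,-3.5,36.6,0,0,48]'

```text
t: 26.48
tool_pos: [0.5735, 0.0398, 0.1077]
orientation: [-0.164, -3.137, -0.0]
force: [0.9, -0.7, -2.3]
opening: 0.0596
gripper_force: 30.0
```

Emit:
play_rows --deltas '[-3.5,36.6,0,0,48,-3.5,36.6,0,0,48,-3.5,36.6,0,0,48,-3.5,36.6,0,0,48,-3.5,36.6,0,0,48,0,0,0,0,48,0,0,0,0,48,0,0,0,0,48]'

```text
t: 27.15
tool_pos: [0.6097, 0.2181, 0.1071]
orientation: [-0.162, -3.136, 0.001]
force: [-0.8, -0.3, -4.0]
opening: 0.0597
gripper_force: 30.0
```

Emit:
play_rows --deltas '[-0.5,0,20,0,48,0,0,28,0,48,0,0,20,0,48,0,0,9,0,48,0,0,3,0,48,0,0,0,0,48,0,0,0,0,48,0,0,0,0,48]'

```text
t: 27.82
tool_pos: [0.6123, 0.2182, 0.0296]
orientation: [0.164, 3.134, 0.001]
force: [-0.7, 0.2, -2.4]
opening: 0.0595
gripper_force: 30.0
```

Emit:
play_rows --deltas '[0,0,1,0,48,0,0,0,0,48,0,0,0,0,48]'

```text
t: 28.07
tool_pos: [0.6112, 0.2183, 0.0272]
orientation: [0.163, 3.136, 0.001]
force: [-0.6, -0.1, -2.8]
opening: 0.0598
gripper_force: 30.0
```

Emit:
play_rows --deltas '[0,0,1.5,0,48,0,0,0,0,48,0,0,0,0,48]'

```text
t: 28.32
tool_pos: [0.6106, 0.2181, 0.0248]
orientation: [-0.163, -3.137, 0.0]
force: [0.6, 0.8, -2.6]
opening: 0.06
gripper_force: 30.0
```

Emit:
play_rows --deltas '[0,0,0.7,0,48,0,0,0,0,48,0,0,0,0,48]'

```text
t: 28.57
tool_pos: [0.6107, 0.2181, 0.0241]
orientation: [-0.163, -3.137, 0.0]
force: [0.6, -0.2, -1.7]
opening: 0.0598
gripper_force: 30.0
```

Emit:
play_rows --deltas '[0,0,1,0,48,0,0,0,0,48,0,0,0,0,48,0,0,0,0,70,0,0,0,0,80,0,0,0,0,80,0,0,-8,0,80,0,0,-25,0,80,0,0,-30,0,80,0,0,-30,0,80]'

```text
t: 29.4
tool_pos: [0.6102, 0.218, 0.1173]
orientation: [-0.163, -3.136, 0.001]
force: [0.3, -0.5, 0.1]
opening: 0.0802
gripper_force: 0.0
```

Emit:
play_rows --deltas '[-20,-10,-35,0,80,-20,-10,-35,0,80,-20,-10,-35,0,80,-20,-10,-35,0,80,-20,-10,-35,0,80,-20,-10,-35,0,80,-10,-10,-35,0,80,0,0,-20,0,80,0,0,0,0,80,0,0,0,0,80]'

```text
t: 30.23
tool_pos: [0.7336, 0.1348, 0.3841]
orientation: [0.164, 3.133, 0.001]
force: [0.1, -0.0, -0.5]
opening: 0.08
gripper_force: 0.0
```

```bash
python3 - <<'E'
from h import *
import pickle
d=cam("wrist"); s=robot.read_state(); print(s["t"],s["tool_pos"],s["force"])
e=cam("side"); f=cam("scene"); pickle.dump((d,e,f),open("p5.pkl","wb"))
o=np.zeros((600,800,3),np.uint8)
o[:300,:400]=cv2.resize(d["pixels"][0:150,180:380],(400,300)); o[:300,400:]=cv2.resize(e["pixels"][155:230,170:310],(400,300),interpolation=cv2.INTER_CUBIC)
o[300:,:400]=cv2.resize(f["pixels"][190:320,120:293],(400,300),interpolation=cv2.INTER_CUBIC); o[300:,400:]=cv2.resize(e["pixels"][210:285,210:330],(400,300),interpolation=cv2.INTER_CUBIC)
cv2.imwrite("pics/p5.png",np.clip(o*1.2,0,255).astype(np.uint8))
# expected module-centre & device-top pixel positions
for n,p,h in [("bank",(.611,.2184),.022),("hot",(.599,.1045),.018),("ear",(.4555,.2335),.020),("mic",(.444,.120),.016)]:
    print(n,[proj(c,[*p,.017+h]).round(1).tolist() for c in (d,e,f)])
E
```

```text
30.2833 [0.73291543 0.13507309 0.38159229] [ 0.6192577  -0.03584497 -0.64302841]
bank [[294.0, 77.4], [250.7, 174.2], [145.6, 231.9]]
hot [[226.8, 77.6], [257.8, 192.4], [195.2, 216.1]]
ear [[297.0, -29.7], [200.6, 178.7], [185.5, 272.8]]
mic [[224.0, -28.2], [204.4, 197.5], [237.9, 252.4]]
```

View pics/p5.png

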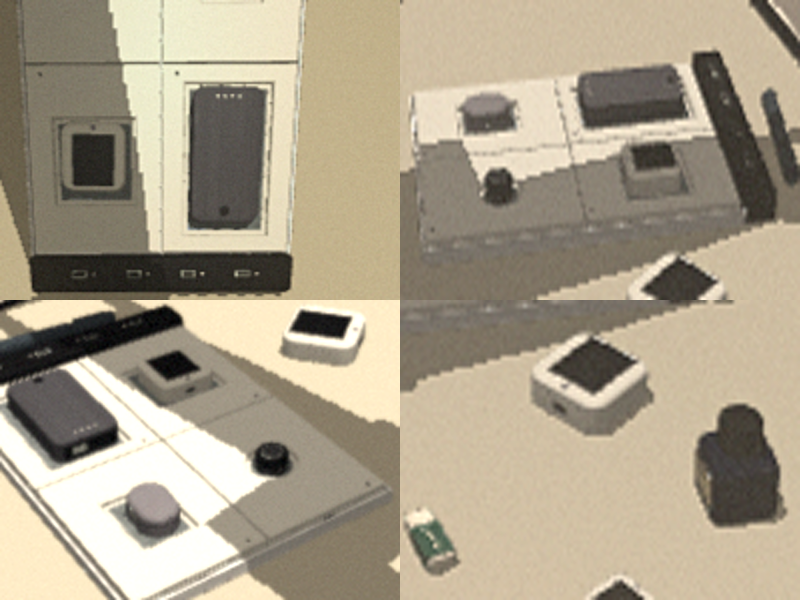

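All four devices sit flat and roughly centred in their pockets: bank (228,157), hotspot (95,158), earbud (153,508) and mic (272,457). The bottle and eraser haven't moved and the arm is clear, so I'm handing in.

```bash
python3 -c "
from plant import robot
print(robot.close_job())"
```

```text
the job is handed in; nothing more can be done
None
```

The job is handed in: the final pictures showed the power bank, hotspot, earbud case and microphone each lying flat in its own pocket and the bottle and eraser where they started, but no verdict came back.

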